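# Return the spare capacitors to their bin

### The job

Look which of the two grey bins already has a capacitor lying in it (the other has a ring-shaped choke), and pour all six capacitors from the white cup into that bin. Then stand the empty cup upright in the middle of the black rubber pad. Leave the bins, the parts already in them and the other things on the bench where they are.

Things in the scene. Friction and masses are not known exactly. Their poses are not given: they have to be found in the camera images.
- cup: white plastic cup, round, slightly flared: 56 mm outside diameter at the base, 66 mm at the rim, 80 mm high, wall 3.5 mm, floor 5 mm thick, 60 to 130 g empty, no handle, smooth inside; the six capacitors fill it to about 45 mm. Origin at the centre of its underside, z along its axis up to the mouth
- cup_rim (a point): centre of the cup's mouth, 80 mm above its underside
- bin_a: open square parts bin of plain grey, 140 x 140 mm outside, 50 mm high, walls and floor 5 mm thick, about 0.4 kg, loose; origin at the centre of its underside, z up, x and y along its sides. The two bins look the same; only what lies in them tells them apart
- bin_b: open square parts bin of plain grey, 140 x 140 mm outside, 50 mm high, walls and floor 5 mm thick, about 0.4 kg, loose; origin at the centre of its underside, z up, x and y along its sides. The two bins look the same; only what lies in them tells them apart
- pad: square black rubber pad, 120 x 120 mm, 3 mm thick, fixed to the bench; origin at the centre of its underside
- cap1_center (a point): centre of a loose electrolytic capacitor, a black upright can 18 mm in diameter and 20 mm high with a bare metal top (12 g); one of the six that start in the cup, standing in two layers of three. Capacitor's z is its axis
- cap2_center (a point): centre of a loose electrolytic capacitor, a black upright can 18 mm in diameter and 20 mm high with a bare metal top (12 g); one of the six that start in the cup, standing in two layers of three. Capacitor's z is its axis
- cap3_center (a point): centre of a loose electrolytic capacitor, a black upright can 18 mm in diameter and 20 mm high with a bare metal top (12 g); one of the six that start in the cup, standing in two layers of three. Capacitor's z is its axis
- cap4_center (a point): centre of a loose electrolytic capacitor, a black upright can 18 mm in diameter and 20 mm high with a bare metal top (12 g); one of the six that start in the cup, standing in two layers of three. Capacitor's z is its axis
- cap5_center (a point): centre of a loose electrolytic capacitor, a black upright can 18 mm in diameter and 20 mm high with a bare metal top (12 g); one of the six that start in the cup, standing in two layers of three. Capacitor's z is its axis
- cap6_center (a point): centre of a loose electrolytic capacitor, a black upright can 18 mm in diameter and 20 mm high with a bare metal top (12 g); one of the six that start in the cup, standing in two layers of three. Capacitor's z is its axis
- cap_sample_center (a point): centre of the one capacitor (like the six, 18 mm diameter, 20 mm high) that stands in one of the two bins at the start; it marks the bin to pour into
- choke_sample: dark ring-shaped choke, 38 mm outside diameter, 18 mm hole, 14 mm high, lying flat in the other bin; origin at the centre of its underside
- board: bystander: circuit board with components, 100 x 190 mm, 45 mm high, lying beyond the work area; origin at the centre of its underside
- meter: bystander: yellow hand multimeter lying flat, 150 x 75 mm, 45 mm high, beyond the work area; origin at the centre of its underside
- screwdriver: bystander: screwdriver lying between the robot and the work area; origin under its middle
Mind the look-alikes: they are no part of the job. What is shaped like the cup but red, turquoise or yellow is not meant.

How it is judged (in metres and radians):
On the way, in this order (a step that is already met when the one before it is completed fails the run):
1. the cup is tipped (by about 57 degrees or more) with its mouth over or next to the bin that holds the capacitor ((((x of cap_sample_center in the frame of bin_a between -0.067 and 0.067 m and y of cap_sample_center in the frame of bin_a between -0.067 and 0.067 m and z of cap_sample_center in the frame of bin_a between 0 and 0.05 m) and (x of choke_sample in the frame of bin_b between -0.067 and 0.067 m and y of choke_sample in the frame of bin_b between -0.067 and 0.067 m and z of choke_sample in the frame of bin_b between 0 and 0.05 m) and horizontal distance between cup_rim and bin_a below 0.12 m and angle between cup's own z axis and vertical above 1 rad and height (world z) of cup_rim above 0.04 m) or ((x of cap_sample_center in the frame of bin_b between -0.067 and 0.067 m and y of cap_sample_center in the frame of bin_b between -0.067 and 0.067 m and z of cap_sample_center in the frame of bin_b between 0 and 0.05 m) and (x of choke_sample in the frame of bin_a between -0.067 and 0.067 m and y of choke_sample in the frame of bin_a between -0.067 and 0.067 m and z of choke_sample in the frame of bin_a between 0 and 0.05 m) and horizontal distance between cup_rim and bin_b below 0.12 m and angle between cup's own z axis and vertical above 1 rad and height (world z) of cup_rim above 0.04 m))), for 0.1 s.
2. all six capacitors lie in the bin that already held one ((((x of cap_sample_center in the frame of bin_a between -0.067 and 0.067 m and y of cap_sample_center in the frame of bin_a between -0.067 and 0.067 m and z of cap_sample_center in the frame of bin_a between 0 and 0.05 m) and (x of choke_sample in the frame of bin_b between -0.067 and 0.067 m and y of choke_sample in the frame of bin_b between -0.067 and 0.067 m and z of choke_sample in the frame of bin_b between 0 and 0.05 m) and (x of cap1_center in the frame of bin_a between -0.067 and 0.067 m and y of cap1_center in the frame of bin_a between -0.067 and 0.067 m and z of cap1_center in the frame of bin_a between 0 and 0.05 m) and (x of cap2_center in the frame of bin_a between -0.067 and 0.067 m and y of cap2_center in the frame of bin_a between -0.067 and 0.067 m and z of cap2_center in the frame of bin_a between 0 and 0.05 m) and (x of cap3_center in the frame of bin_a between -0.067 and 0.067 m and y of cap3_center in the frame of bin_a between -0.067 and 0.067 m and z of cap3_center in the frame of bin_a between 0 and 0.05 m) and (x of cap4_center in the frame of bin_a between -0.067 and 0.067 m and y of cap4_center in the frame of bin_a between -0.067 and 0.067 m and z of cap4_center in the frame of bin_a between 0 and 0.05 m) and (x of cap5_center in the frame of bin_a between -0.067 and 0.067 m and y of cap5_center in the frame of bin_a between -0.067 and 0.067 m and z of cap5_center in the frame of bin_a between 0 and 0.05 m) and (x of cap6_center in the frame of bin_a between -0.067 and 0.067 m and y of cap6_center in the frame of bin_a between -0.067 and 0.067 m and z of cap6_center in the frame of bin_a between 0 and 0.05 m)) or ((x of cap_sample_center in the frame of bin_b between -0.067 and 0.067 m and y of cap_sample_center in the frame of bin_b between -0.067 and 0.067 m and z of cap_sample_center in the frame of bin_b between 0 and 0.05 m) and (x of choke_sample in the frame of bin_a between -0.067 and 0.067 m and y of choke_sample in the frame of bin_a between -0.067 and 0.067 m and z of choke_sample in the frame of bin_a between 0 and 0.05 m) and (x of cap1_center in the frame of bin_b between -0.067 and 0.067 m and y of cap1_center in the frame of bin_b between -0.067 and 0.067 m and z of cap1_center in the frame of bin_b between 0 and 0.05 m) and (x of cap2_center in the frame of bin_b between -0.067 and 0.067 m and y of cap2_center in the frame of bin_b between -0.067 and 0.067 m and z of cap2_center in the frame of bin_b between 0 and 0.05 m) and (x of cap3_center in the frame of bin_b between -0.067 and 0.067 m and y of cap3_center in the frame of bin_b between -0.067 and 0.067 m and z of cap3_center in the frame of bin_b between 0 and 0.05 m) and (x of cap4_center in the frame of bin_b between -0.067 and 0.067 m and y of cap4_center in the frame of bin_b between -0.067 and 0.067 m and z of cap4_center in the frame of bin_b between 0 and 0.05 m) and (x of cap5_center in the frame of bin_b between -0.067 and 0.067 m and y of cap5_center in the frame of bin_b between -0.067 and 0.067 m and z of cap5_center in the frame of bin_b between 0 and 0.05 m) and (x of cap6_center in the frame of bin_b between -0.067 and 0.067 m and y of cap6_center in the frame of bin_b between -0.067 and 0.067 m and z of cap6_center in the frame of bin_b between 0 and 0.05 m)))), for 0.2 s.
At the end, for the whole second after the job is handed in: All six capacitors from the cup lie inside the bin that already held a capacitor, that capacitor is still there and the choke is still in the other bin; the cup stands upright (within 6 degrees), at rest, on the rubber pad, its axis within 40 mm of the pad's centre ((((x of cap_sample_center in the frame of bin_a between -0.067 and 0.067 m and y of cap_sample_center in the frame of bin_a between -0.067 and 0.067 m and z of cap_sample_center in the frame of bin_a between 0 and 0.05 m) and (x of choke_sample in the frame of bin_b between -0.067 and 0.067 m and y of choke_sample in the frame of bin_b between -0.067 and 0.067 m and z of choke_sample in the frame of bin_b between 0 and 0.05 m) and (x of cap1_center in the frame of bin_a between -0.067 and 0.067 m and y of cap1_center in the frame of bin_a between -0.067 and 0.067 m and z of cap1_center in the frame of bin_a between 0 and 0.05 m) and (x of cap2_center in the frame of bin_a between -0.067 and 0.067 m and y of cap2_center in the frame of bin_a between -0.067 and 0.067 m and z of cap2_center in the frame of bin_a between 0 and 0.05 m) and (x of cap3_center in the frame of bin_a between -0.067 and 0.067 m and y of cap3_center in the frame of bin_a between -0.067 and 0.067 m and z of cap3_center in the frame of bin_a between 0 and 0.05 m) and (x of cap4_center in the frame of bin_a between -0.067 and 0.067 m and y of cap4_center in the frame of bin_a between -0.067 and 0.067 m and z of cap4_center in the frame of bin_a between 0 and 0.05 m) and (x of cap5_center in the frame of bin_a between -0.067 and 0.067 m and y of cap5_center in the frame of bin_a between -0.067 and 0.067 m and z of cap5_center in the frame of bin_a between 0 and 0.05 m) and (x of cap6_center in the frame of bin_a between -0.067 and 0.067 m and y of cap6_center in the frame of bin_a between -0.067 and 0.067 m and z of cap6_center in the frame of bin_a between 0 and 0.05 m)) or ((x of cap_sample_center in the frame of bin_b between -0.067 and 0.067 m and y of cap_sample_center in the frame of bin_b between -0.067 and 0.067 m and z of cap_sample_center in the frame of bin_b between 0 and 0.05 m) and (x of choke_sample in the frame of bin_a between -0.067 and 0.067 m and y of choke_sample in the frame of bin_a between -0.067 and 0.067 m and z of choke_sample in the frame of bin_a between 0 and 0.05 m) and (x of cap1_center in the frame of bin_b between -0.067 and 0.067 m and y of cap1_center in the frame of bin_b between -0.067 and 0.067 m and z of cap1_center in the frame of bin_b between 0 and 0.05 m) and (x of cap2_center in the frame of bin_b between -0.067 and 0.067 m and y of cap2_center in the frame of bin_b between -0.067 and 0.067 m and z of cap2_center in the frame of bin_b between 0 and 0.05 m) and (x of cap3_center in the frame of bin_b between -0.067 and 0.067 m and y of cap3_center in the frame of bin_b between -0.067 and 0.067 m and z of cap3_center in the frame of bin_b between 0 and 0.05 m) and (x of cap4_center in the frame of bin_b between -0.067 and 0.067 m and y of cap4_center in the frame of bin_b between -0.067 and 0.067 m and z of cap4_center in the frame of bin_b between 0 and 0.05 m) and (x of cap5_center in the frame of bin_b between -0.067 and 0.067 m and y of cap5_center in the frame of bin_b between -0.067 and 0.067 m and z of cap5_center in the frame of bin_b between 0 and 0.05 m) and (x of cap6_center in the frame of bin_b between -0.067 and 0.067 m and y of cap6_center in the frame of bin_b between -0.067 and 0.067 m and z of cap6_center in the frame of bin_b between 0 and 0.05 m))) and horizontal distance between cup and pad below 0.04 m and angle between cup's own z axis and vertical below 0.1 rad and z of cup in the frame of pad between 0 and 0.008 m and linear speed of cup below 0.02 m/s); the robot touches nothing.
It fails at once if a bin is pushed more than 50 mm (distance of any of bin_a, bin_b from where it was at the start of the episode above 0.05 m).
It fails at once if a part that was already in a bin is lifted out (height (world z) of cap_sample_center above 0.075 m or height (world z) of choke_sample above 0.065 m).
It fails at once if the board, the multimeter or the screwdriver is moved more than 30 mm (distance of any of board, meter, screwdriver from where it was at the start of the episode above 0.03 m).
It also fails if it takes over 67 s, if anything falls off the work surface, if the arm or the gripper's body presses on something with over 40 N, if the wrist force passes 120 N, or if a joint passes its speed limit or range.

### The arm

A 6-joint arm with a two-finger parallel gripper is mounted at the origin on the work surface. World frame = base frame: x ahead of the robot, y to its left, z up, the work surface at z = 0. Lengths are in m, angles in degrees, forces in N, time in s.
With the tool pointing down it reaches from about 0.25 to 0.725 m from the base axis. Payload 4 kg.
Tool frame: the origin (TCP) lies where the fingers leave the gripper's body, on its centre line; the fingertips stand 73 mm ahead of it and the grasp point (between the pads) lies 54 mm ahead of it; z points along the fingers, y is the line along which they close (so a half turn about z gives the same grasp; the last joint's range is limited). The gripper opens to 85 mm and grips with 20 to 120 N. Pads are 22 mm wide; open, the fingers measure 114 mm over their backs; the gripper's body (76 mm by 85 mm) begins 54 mm behind the grasp point. The pads swing forward as they close: fully open they stand 13 mm farther back than shut.
Start: joints at [-76.49, 13.785, 0.286, 76.501, 0, 90], TCP at [0.117, -0.486, 0.304] pointing down, gripper open.
Joint ranges: [-155.79, 155.79], [-60.16, 107.12], [-62.33, 73.08], [-114, 123.19], [-81.49, 82.49], [-180, 180]. Speed limits (degrees/s): [159.86, 159.86, 180, 180, 180, 180].

### API

Orientations are given as a 3x3 rotation matrix whose columns are the frame's x, y, z axes.
In Python, from plant import status, eyes, job, spotter gives the robot as it stands.
- The arm moves only by the tool servo_tool, never from a script. Its argument "rows" is one flat list of numbers, 7 for each row, row after row: the turn, a rotation vector about the world's x, y, z as a fraction of full scale, then the shift along the world's x, y, z as a fraction of full scale, then the finger opening in mm, from 0 to 85.4. In form: [wx, wy, wz, dx, dy, dz, fingers, wx, wy, wz, dx, dy, dz, fingers, ...]. A call has 1 to 12 rows; each row shifts and turns the commanded pose from where the row before left it; what a row does not reach is not made up. Full scale, the value 1, is 50 mm for a shift and 4 degrees for a turn. A row lasts 1/8 s, in which the tool goes at most 62.5 mm and 10.7 degrees, less where a joint would pass 70% of its speed; a pose out of reach is approached as far as the arm can. A call with a number of a shift or a turn outside -1 to 1 is refused whole. A call with a gripper value outside its range is refused whole. The fingers move at their own pace and stop on an object; the grip force is fixed at half the most. Time passes only in rows, so rows that do not move let the fingers close. It gives the time, the measured TCP pose, the force, the opening and the grip force at its end, in the units of the state.
- status.get_obs(): the state, without advancing time (a new reading comes with each control period).
- eyes.read_camera(name): name is "scene" or "top" or "wrist"; returns a dict with "pixels" (400x640x3 uint8, red, green, blue), "intrinsics" (3x3 intrinsics, pixels), "rvec" (rotation vector, rad) and "tvec" (3), from world to camera coordinates, as OpenCV has them. Camera axes: x right, y down, z forward; pixel columns grow to the right and rows downward; lengths in m; the calibration is good to about 2 mm. The wrist camera is an equidistant fisheye: a pixel r from the principal point sees the ray r / f radians off the axis. A picture is of the moment at which its call begins. There is no depth.
- job.close_job(): hands the job in; it is judged then, once.
Trained networks look in the newest picture that a camera, given by its name, has taken for a name from the list of things; names that differ only in an ending like _2 or _b are one class to them, and where a whole thing is asked for, a point or a joint stands for the part that bears it (a point fixed in the world has none). Each returns a list of dicts, best first, with "score" (0 to 1); they miss things now and then, are a little off and sometimes report something else, mostly with a low value. They report only what shows in the picture. A call takes as long as a camera call. They do not tell look-alikes from the thing itself.
- spotter.silhouettes(camera, query): "region" (400x640 bool, what is visible of it).
- spotter.place_of(camera, query): "at" ([x, y, z] in m, in world coordinates, good to about 4 mm: a listed point, or the origin of a listed thing).
The state is a dict: "time": time; "joint_pos": joint angles; "qvel": joint speeds; "joint_torque": joint torques, N m; "ee_pos": TCP position; "tool_rot": TCP orientation; "ft_force": force on the tool from outside, world axes, zero at the start; "ft_torque": the same for the moment, N m; "finger_gap": opening from 0.0 (shut) to 1.0 (fully open); "grasp_force": force on a finger pad.
Only numpy, scipy, OpenCV 4.12 (cv2) and the standard library are available. Lean on these libraries where they do the work, as an engineer would, in place of code of your own. Each camera call takes 0.05 s, during which the arm holds its last target. There are 200 camera calls.

## Working session

There is one attempt and no reset: what is moved stays moved. The work goes in short steps, Python scripts to look and compute and a tool call to move; the robot and the scene stay as the last step left them, time stands still between calls to the robot, and variables do not carry over. Pictures are saved under pics/ and viewed, at most 10 in all, crops included, and the job is handed in when it is done.

Besides the shell and the picture viewer there is one more tool, called as name(argument=value, ...), one argument or row to a line, values as JSON. servo_tool: Moves the arm, as the interface text tells. Its arguments: {"type":"object","properties":{"rows":{"type":"array"}},"required":["rows"]}

```bash
mkdir -p pics; ls
cat > h.py <<'E'
import numpy as np, cv2
from plant import status, eyes, job, spotter
def grab(n, fn=None):
    c=eyes.read_camera(n)
    if fn: cv2.imwrite('pics/'+fn, c['pixels'][:,:,::-1])
    return c
def proj(c,p,fish=False):
    R,_=cv2.Rodrigues(np.array(c['rvec'],float)); K=np.array(c['intrinsics'])
    q=R@np.array(p,float)+np.array(c['tvec']).ravel()
    if fish:
        r=np.hypot(q[0],q[1]); th=np.arctan2(r,q[2]); u=q[:2]/max(r,1e-9)*th
    else: u=q[:2]/q[2]
    return K[0,0]*u[0]+K[0,2],K[1,1]*u[1]+K[1,2]
def ray(c,uv,fish=False):
    R,_=cv2.Rodrigues(np.array(c['rvec'],float)); K=np.array(c['intrinsics'])
    a=np.array([(uv[0]-K[0,2])/K[0,0],(uv[1]-K[1,2])/K[1,1]])
    if fish:
        th=np.hypot(*a); d=np.r_[a/max(th,1e-9)*np.sin(th),np.cos(th)]
    else: d=np.r_[a,1]
    o=-R.T@np.array(c['tvec']).ravel(); d=R.T@d
    return o,d/np.linalg.norm(d)
def onz(c,uv,z,fish=False):
    o,d=ray(c,uv,fish); return o+d*(z-o[2])/d[2]
def tri(r1,r2):
    A=[];b=[]
    M=np.zeros((3,3));v=np.zeros(3)
    for o,d in (r1,r2):
        P=np.eye(3)-np.outer(d,d);M+=P;v+=P@o
    x=np.linalg.solve(M,v)
    return x,[np.linalg.norm((np.eye(3)-np.outer(d,d))@(x-o)) for o,d in (r1,r2)]
E
python3 - <<'E'
from h import *
np.set_printoptions(precision=4,suppress=True)
C={n:grab(n,n+'0.png') for n in('scene','top','wrist')}
a=C['scene']['pixels'];b=C['top']['pixels']
for n in C: print(n,C[n]['intrinsics'][0][0],ray(C[n],(320,200),n=='wrist'))
for cam in('scene','top','wrist'):
  for q in('cup','cup_rim','bin_a','pad','cap1_center','cap_sample_center','choke_sample','board','meter','screwdriver'):
    print(cam,q,[(np.round(r['at'],3).tolist(),round(r['score'],2)) for r in spotter.place_of(cam,q)][:8])
o=status.get_obs();print(o['time'],o['tool_rot'],o['finger_gap'])
E
```

```text
pics
scene 424.0352684847021 (array([1.155 , 0.5221, 0.6079]), array([-0.595 , -0.5604, -0.5761]))
top 427.338489229501 (array([ 0.4805, -0.0166,  1.0835]), array([ 0.1084, -0.0054, -0.9941]))
wrist 309.70691628693146 (array([ 0.1853, -0.4693,  0.3733]), array([-0.2743, -0.0548, -0.9601]))
scene cup [([0.356, 0.117, 0.001], 0.93), ([0.457, 0.154, 0.003], 0.89), ([0.569, 0.124, -0.001], 0.87), ([0.405, 0.241, 0.001], 0.86), ([0.596, 0.325, 0.009], 0.63)]
scene cup_rim [([0.692, 0.008, 0.078], 0.88), ([0.355, 0.108, 0.078], 0.82), ([0.578, 0.12, 0.081], 0.8), ([0.457, 0.155, 0.081], 0.74), ([0.409, 0.24, 0.078], 0.72), ([0.809, -0.001, -0.003], 0.65)]
scene bin_a [([0.518, -0.105, 0.003], 0.79), ([0.581, 0.344, -0.003], 0.76)]
scene pad [([0.524, -0.339, -0.001], 0.87), ([0.58, 0.343, -0.001], 0.23)]
scene cap1_center [([0.583, 0.344, -0.002], 0.51), ([0.592, 0.324, 0.005], 0.25)]
scene cap_sample_center [([0.577, 0.123, 0.08], 0.58), ([0.526, -0.105, 0.016], 0.4)]
scene choke_sample [([0.595, 0.324, 0.007], 0.54)]
scene board [([0.808, 0.001, -0.003], 0.63)]
scene meter [([0.783, 0.23
[... 479 characters left out ...]
 [([0.524, -0.342, 0.003], 0.91), ([0.785, 0.235, -0.004], 0.7)]
top cap1_center [([0.375, -0.008, -0.002], 0.45)]
top cap_sample_center [([0.525, -0.106, 0.014], 0.42)]
top choke_sample [([0.594, 0.323, 0.004], 0.54)]
top board [([0.808, -0.003, -0.001], 0.85)]
top meter [([0.784, 0.235, 0.001], 0.61), ([0.518, -0.106, -0.0], 0.48)]
top screwdriver [([0.372, -0.01, -0.003], 0.77), ([0.569, 0.111, 0.034], 0.44)]
wrist cup []
wrist cup_rim []
wrist bin_a []
wrist pad []
wrist cap1_center []
wrist cap_sample_center []
wrist choke_sample []
wrist board []
wrist meter []
wrist screwdriver []
1.65 [[ 0.9723  0.2337 -0.    ]
 [ 0.2337 -0.9723  0.    ]
 [-0.     -0.     -1.    ]] 0.9967538851902094
```

View pics/scene0.png

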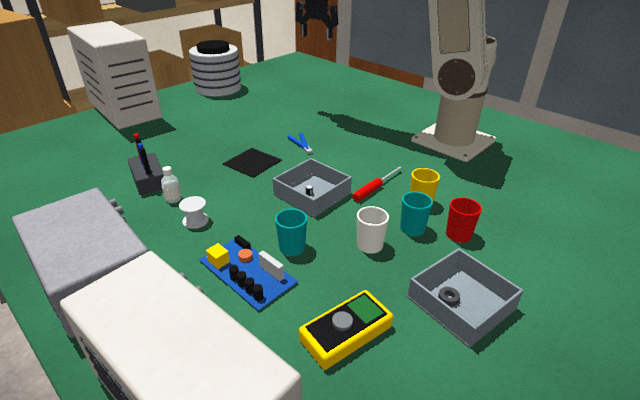

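View pics/top0.png

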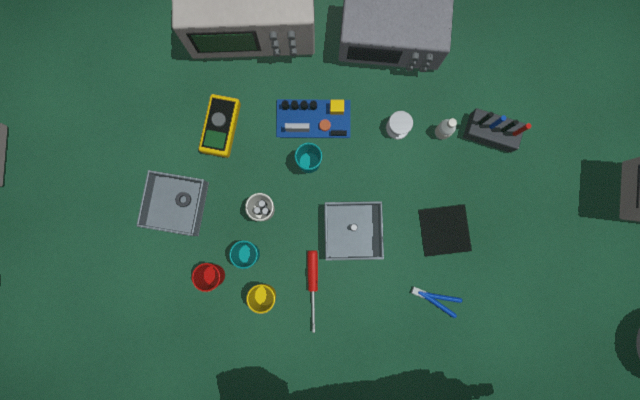

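Scene picture: white cup at (372,229), turquoise at (291,232) and (416,214), yellow (425,185), red (463,220), white spool (194,212). The capacitor stands in the near bin at (309,190), the choke in the other at (449,296). Top picture: white cup with bright cap tops at (259,207), turquoise at (308,157) and (243,254), red (207,277), yellow (261,298), white spool (400,124). The capacitor is at (353,228) and the choke at (184,200).

My choice is the white cup at (259,207) in top and (372,229) in scene. I'll measure it and check it in a crop.

```bash
cat > meas.py <<'E'
from h import *
from scipy.optimize import least_squares
np.set_printoptions(precision=4,suppress=True)
C={n:grab(n) for n in('scene','top')}
def pick(n,q,uv):
    best=[r['region'] for r in spotter.silhouettes(n,q) if r['region'][uv[1]-3:uv[1]+4,uv[0]-3:uv[0]+4].any()]
    return best[0] if best else None
t=np.linspace(0,2*np.pi,72)
cup=np.vstack([np.c_[.028*np.cos(t),.028*np.sin(t),0*t],np.c_[.033*np.cos(t),.033*np.sin(t),0*t+.08]])
def bb(p): return np.r_[p.min(0),p.max(0)]
M={n:pick(n,'cup',uv) for n,uv in(('scene',(372,229)),('top',(259,207)))}
obs={}
for n,m in M.items():
    ys,xs=np.where(m); obs[n]=np.r_[xs.min(),ys.min(),xs.max()+1,ys.max()+1]-.5; print(n,obs[n],m.sum())
f=lambda v:np.concatenate([bb(np.array([proj(C[n],p+v) for p in cup]))-obs[n] for n in obs])
r=least_squares(f,[.572,.122,0],loss='soft_l1'); print('cup',r.x,r.fun)
pc={}
for n,uv in(('scene',(252,161)),('top',(445,230))):
    m=pick(n,'pad',uv); ys,xs=np.where(m); pc[n]=(xs.mean(),ys.mean())
print('pad',pc,tri(*[ray(C[n],pc[n]) for n in pc]))
bn={}
for n,uv in(('scene',(312,187)),('top',(354,231))):
    m=pick(n,'bin_a',uv); ys,xs=np.where(m); bn[n]=(m,np.r_[xs.min(),ys.min(),xs.max()+1,ys.max()+1]-.5)
def box(v):
    c,s=np.cos(v[3]),np.sin(v[3]); return [np.r_[v[0]+.07*(c*a-s*b),v[1]+.07*(s*a+c*b),v[2]+z] for a in(-1,1) for b in(-1,1) for z in(0,.05)]
g=lambda v:np.concatenate([bb(np.array([proj(C[n],p) for p in box(v)]))-bn[n][1] for n in bn])
r=least_squares(g,[.518,-.105,0,0.03],loss='soft_l1');print('bin',r.x,r.fun)
a=C['scene']['pixels'][170:290,300:500,::-1];b=C['top']['pixels'][130:330,160:400,::-1]
cv2.imwrite('pics/crop1.png',np.hstack([cv2.resize(a,(400,240),interpolation=2),cv2.resize(b,(288,240),interpolation=2)]))
o=status.get_obs();print(o['time'],o['ee_pos'])
E
python3 meas.py
```

```text
scene [356.5 205.5 388.5 252.5] 1257
top [244.5 192.5 274.5 220.5] 492
cup [0.5723 0.122  0.0006] [-0.1951 -0.3082  0.0419  0.2939  0.2724  0.1259 -0.4482  0.0024]
pad {'scene': (np.float64(251.79814624098867), np.float64(162.01544799176108)), 'top': (np.float64(444.7034452682076), np.float64(229.96554731792412))} (array([ 0.5265, -0.3397, -0.0015]), [np.float64(0.00032508624961646816), np.float64(0.00032508624961629474)])
bin [ 0.5219 -0.1047  0.0003  0.0182] [-0.2556 -0.4866  0.7     0.6206 -0.2463  0.3448  0.7237 -0.4375]
2.05 [ 0.1168 -0.4862  0.3039]
```

View pics/crop1.png

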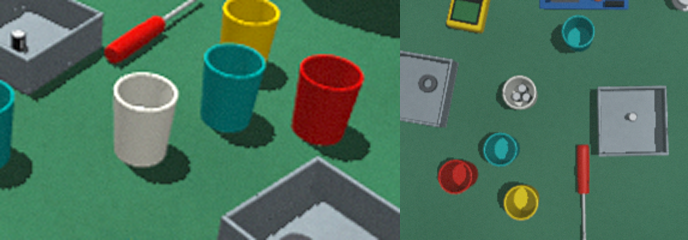

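Crop: the white cup is at left centre (145,118) in the scene half and, with three bright cap tops inside, at (519,92) in the top half. The coloured cups are clearly different. The measured cup base height of 0.6 mm and pad height of −1.5 mm are plausible, and both lie within reach.

```bash
cat > plan.py <<'E'
from h import *
from scipy.spatial.transform import Rotation as Ro
np.set_printoptions(precision=3,suppress=True)
def tool(az,pitch,flip=1,roll=0):   # az heading, pitch down, deg; roll about tool z
    a,p=np.radians([az,pitch]); z=np.r_[np.cos(a)*np.cos(p),np.sin(a)*np.cos(p),-np.sin(p)]
    y=flip*np.r_[-np.sin(a),np.cos(a),0]
    return Ro.from_rotvec(np.radians(roll)*z).as_matrix()@np.c_[np.cross(y,z),y,z]
def plan(pos,R,p0=None,R0=None):
    o=status.get_obs(); p0=np.array(o['ee_pos']) if p0 is None else p0; R0=np.array(o['tool_rot']) if R0 is None else R0
    w=np.degrees(Ro.from_matrix(R@R0.T).as_rotvec())/4; d=(np.array(pos)-p0)/.05
    print('turn units',w,'norm',np.linalg.norm(w),'shift units',d,'norm',np.linalg.norm(d))
    return w,d
E
python3 - <<'E'
from plan import *
for fl in(1,-1):
  for az in (42,):
    plan([.468,.028,.129],tool(az,30,fl))
    plan([.40,-.15,.30],tool(0,30,fl))
E
```

```text
turn units [ 17.593   9.259 -33.375] norm 38.84744136124371 shift units [ 7.024 10.283 -3.498] norm 12.93500820152678
turn units [-21.002  -2.488  36.376] norm 42.07719227891433 shift units [ 5.664  6.723 -0.078] norm 8.791314412322961
turn units [  7.052 -13.402   6.454] norm 16.461537441195276 shift units [ 7.024 10.283 -3.498] norm 12.93500820152678
turn units [  1.767 -14.928  -3.063] norm 15.34086807098248 shift units [ 5.664  6.723 -0.078] norm 8.791314412322961
```

servo_tool(
  rows=[0.43, -0.8, 0.4, 0.4, 0.6, 0, 85, 0.43, -0.8, 0.4, 0.4, 0.6, 0, 85],
)

```text
time: 2.3
ee_pos: [0.1572, -0.4255, 0.3038]
tool_rot: [[0.951, 0.29, 0.111], [0.284, -0.957, 0.064], [0.125, -0.029, -0.992]]
ft_force: [-0.7, 0.6, -0.1]
finger_gap: 0.998
grasp_force: 0.0
```

```bash
python3 -c "
from h import *
o=status.get_obs();print(o['joint_pos'],o['qvel'],o['ee_pos'],o['tool_rot'],o['time'])"
```

```text
[-73.37033052   9.5985293   -5.30250439  76.80289511   7.18621094
  89.79244598] [ 13.35451788 -16.59754437 -22.20352675   0.74234756  28.48031819
  -0.38940457] [ 0.15723758 -0.42551815  0.30383626] [[ 0.95066991  0.28950373  0.11141953]
 [ 0.28384008 -0.95672889  0.06406742]
 [ 0.12514604 -0.02928164 -0.99170613]] 2.3
```

servo_tool(
  rows=[0, 0, 0, 0.5, 0.7, 0, 85, 0, 0, 0, 0.5, 0.7, 0, 85, 0, 0, 0, 0.5, 0.7, 0, 85],
)

```text
time: 2.68
ee_pos: [0.2324, -0.3201, 0.304]
tool_rot: [[0.951, 0.289, 0.11], [0.283, -0.957, 0.063], [0.123, -0.028, -0.992]]
ft_force: [0.5, -0.9, -0.5]
finger_gap: 0.996
grasp_force: 0.0
```

```bash
python3 -c "
from plan import *
o=status.get_obs();print(o['joint_pos'],o['ee_pos'],o['time'])
for fl in(1,-1): plan([.468,.028,.129],tool(42,30,fl))"
```

```text
[-58.261   1.654 -14.214  73.856   7.271 105.076] [ 0.232 -0.32   0.304] 2.675
turn units [ 19.154  11.333 -32.678] norm 39.53680166183285 shift units [ 4.712  6.963 -3.501] norm 9.107156978121749
turn units [  6.207 -11.791   5.661] norm 14.47771799626987 shift units [ 4.712  6.963 -3.501] norm 9.107156978121749
```

```bash
cat >> plan.py <<'E'
def fkR(j,s5=1):
    # z fwd at zero: base cols x=down,y=left,z=fwd ; j6 about z
    B=np.array([[0,0,1],[0,1,0],[-1,0,0.]])
    return (Ro.from_euler('z',j[0],degrees=True)*Ro.from_euler('y',j[1]+j[2]+j[3],degrees=True)*Ro.from_euler('z',s5*j[4],degrees=True)).as_matrix()@B@Ro.from_euler('z',j[5],degrees=True).as_matrix()
def ikw(R,j1,s5):   # wrist: pitch sum, j5, j6 for given j1
    A=Ro.from_euler('z',-j1,degrees=True).as_matrix()@R; z=A[:,2]
    q=np.arcsin(z[1]); s=np.arctan2(-z[2],z[0]); q,s=np.degrees([q,s])
    W=(Ro.from_euler('y',s,degrees=True)*Ro.from_euler('z',q,degrees=True)).as_matrix()@np.array([[0,0,1],[0,1,0],[-1,0,0.]])
    X=W.T@A; return s,s5*q,np.degrees(np.arctan2(X[1,0],X[0,0]))
E
python3 - <<'E'
from plan import *
o=status.get_obs(); j=o['joint_pos'];R=np.array(o['tool_rot'])
for s in(1,-1): print(s, np.abs(fkR(j,s)-R).max())
for s in(1,-1):
  print(ikw(R,j[0],s),j)
  for j1 in(0,10):
   for az in(30,42):
    for fl in(1,-1): print('grasp',s,j1,az,fl,ikw(tool(az,30,fl),j1,s))
E
```

```text
1 0.46314033082337763
-1 0.5342675428140077
(np.float64(89.72399422259979), np.float64(7.271358550532981), np.float64(105.07584539499263)) [-58.261   1.654 -14.214  73.856   7.271 105.076]
grasp 1 0 30 1 (np.float64(33.69006752597978), np.float64(25.65890627325528), np.float64(-16.102113751986007))
grasp 1 0 30 -1 (np.float64(33.69006752597978), np.float64(25.65890627325528), np.float64(163.897886248014))
grasp 1 0 42 1 (np.float64(37.843684623590434), np.float64(35.41426540844393), np.float64(-24.237370383549173))
grasp 1 0 42 -1 (np.float64(37.843684623590434), np.float64(35.41426540844393), np.float64(155.76262961645082))
grasp 1 10 30 1 (np.float64(31.566703966140963), np.float64(17.229396562958897), np.float64(-10.314104815618194))
grasp 1 10 30 -1 (np.float64(31.566703966140963), np.float64(17.229396562958897), np.float64(169.68589518438182))
grasp 1 10 42 1 (np.float64(34.246993519086736), np.float64(27.317667603813785), np.float64(-17.3506147693724))
grasp 1 10 42 -1 (np.float64(34.246993519086736), np.float64(27.317667603813785), np.float64(162.64938523062762))
(np.float64(8
[... 346 characters left out ...]
86248014))
grasp -1 0 42 1 (np.float64(37.843684623590434), np.float64(-35.41426540844393), np.float64(-24.237370383549173))
grasp -1 0 42 -1 (np.float64(37.843684623590434), np.float64(-35.41426540844393), np.float64(155.76262961645082))
grasp -1 10 30 1 (np.float64(31.566703966140963), np.float64(-17.229396562958897), np.float64(-10.314104815618194))
grasp -1 10 30 -1 (np.float64(31.566703966140963), np.float64(-17.229396562958897), np.float64(169.68589518438182))
grasp -1 10 42 1 (np.float64(34.246993519086736), np.float64(-27.317667603813785), np.float64(-17.3506147693724))
grasp -1 10 42 -1 (np.float64(34.246993519086736), np.float64(-27.317667603813785), np.float64(162.64938523062762))
```

servo_tool(
  rows=[0.42, -0.8, 0.38, 0.3, 0.53, -0.08, 85, 0.42, -0.8, 0.38, 0.3, 0.53, -0.08, 85, 0.42, -0.8, 0.38, 0.3, 0.53, -0.08, 85, 0.42, -0.8, 0.38, 0.3, 0.53, -0.08, 85, 0.42, -0.8, 0.38, 0.3, 0.53, -0.08, 85, 0.42, -0.8, 0.38, 0.3, 0.53, -0.08, 85, 0.42, -0.8, 0.38, 0.3, 0.53, -0.08, 85, 0.42, -0.8, 0.38, 0.3, 0.53, -0.08, 85, 0.42, -0.8, 0.38, 0.3, 0.53, -0.08, 85, 0.42, -0.8, 0.38, 0.3, 0.53, -0.08, 85, 0.42, -0.8, 0.38, 0.3, 0.53, -0.08, 85, 0.42, -0.8, 0.38, 0.3, 0.53, -0.08, 85],
)

```text
time: 4.18
ee_pos: [0.4122, -0.0024, 0.2562]
tool_rot: [[0.522, 0.608, 0.598], [0.366, -0.793, 0.487], [0.77, -0.035, -0.637]]
ft_force: [0.3, 1.1, 0.5]
finger_gap: 0.993
grasp_force: 0.0
```

```bash
python3 -c "
from plan import *
o=status.get_obs();print(o['joint_pos'],o['ee_pos'],o['time'])
plan([.468,.028,.129],tool(42,30,-1))"
```

```text
[-22.717  -7.382 -46.093  21.599  42.839 132.614] [ 0.412 -0.002  0.256] 4.175
turn units [ 1.145 -2.169  1.081] norm 2.6804124452391975 shift units [ 1.115  0.608 -2.544] norm 2.8437086858435627
```

servo_tool(
  rows=[0.23, -0.43, 0.22, 0.22, 0.12, -0.5, 85, 0.23, -0.43, 0.22, 0.22, 0.12, -0.5, 85, 0.23, -0.43, 0.22, 0.22, 0.12, -0.5, 85, 0.23, -0.43, 0.22, 0.22, 0.12, -0.5, 85, 0.23, -0.43, 0.22, 0.22, 0.12, -0.5, 85, 0, 0, 0, 0, 0, 0, 85],
)

```text
time: 4.92
ee_pos: [0.4659, 0.0273, 0.128]
tool_rot: [[0.38, 0.67, 0.638], [0.334, -0.742, 0.581], [0.863, -0.008, -0.506]]
ft_force: [-0.1, -0.2, -0.4]
finger_gap: 0.992
grasp_force: 0.0
```

```bash
python3 -c "
from plan import *
o=status.get_obs();print(o['joint_pos'],o['ee_pos'],o['time'])
plan([.5385,.092,.074],tool(42,30,-1))
c=grab('wrist','w1.png')
for p in([.572,.122,0],[.572,.122,.08]): print(proj(c,p,True))
print([(r['at'],r['score']) for r in spotter.place_of('wrist','cup')])
m=[r['region'] for r in spotter.silhouettes('wrist','cup')]
print([(np.argwhere(x).mean(0)[::-1],x.sum()) for x in m])
"
```

```text
[-18.536  20.703 -56.136 -26.519  48.903 138.292] [0.466 0.027 0.128] 4.925
turn units [-0.021 -0.151 -0.019] norm 0.15381843874800163 shift units [ 1.453  1.294 -1.08 ] norm 2.2249348629897123
(np.float64(325.965588325492), np.float64(236.6241815897016))
(np.float64(325.802148604532), np.float64(169.4132897167445))
[([0.5719, 0.1196, -0.0018], 0.81), ([0.6975, 0.0056, 0.0007], 0.73), ([0.4038, 0.244, 0.0014], 0.64)]
[(array([ 76.205, 368.219]), np.int64(2071)), (array([505.517, 190.018]), np.int64(5893)), (array([ 91.83 , 239.169]), np.int64(5952)), (array([170.948, 245.597]), np.int64(6464)), (array([215.254, 127.792]), np.int64(130))]
```

View pics/w1.png

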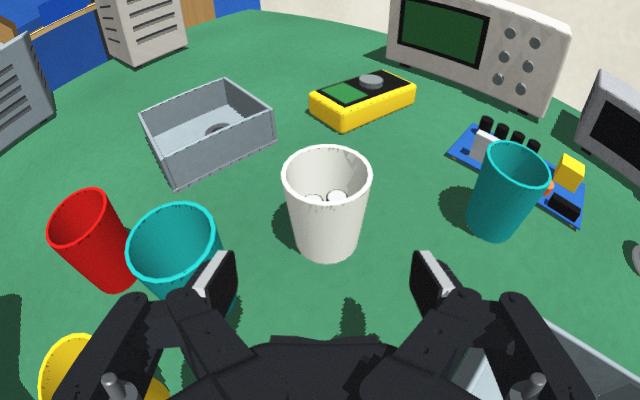

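The wrist picture shows the white cup at (326,205), centred between the open fingers, with cap tops inside. The turquoise neighbour at (175,245) is close to the left finger, so I'll turn the heading 6° away from it before going in.

servo_tool(
  rows=[0, -0.08, 0.75, 0.24, 0.03, -0.09, 85, 0, -0.08, 0.75, 0.24, 0.03, -0.09, 85, 0, 0, 0, 0.2, 0.23, -0.18, 85, 0, 0, 0, 0.2, 0.23, -0.18, 85, 0, 0, 0, 0.2, 0.23, -0.18, 85, 0, 0, 0, 0, 0, 0, 85],
)

```text
time: 5.82
ee_pos: [0.5215, 0.0646, 0.0967]
tool_rot: [[0.324, 0.745, 0.583], [0.373, -0.668, 0.644], [0.869, 0.009, -0.494]]
ft_force: [-0.4, -0.7, -0.4]
finger_gap: 0.996
grasp_force: 0.0
```

```bash
python3 -c "
from plan import *
o=status.get_obs();print(o['joint_pos'],o['ee_pos'],o['time'],o['ft_force'])
plan([.5419,.0885,.074],tool(48,30,-1))
c=grab('wrist','w2.png')
for p in([.572,.122,0],[.572,.122,.08]): print(proj(c,p,True))
print([(r['at'],r['score']) for r in spotter.place_of('wrist','cup')])
"
```

```text
[-12.275  29.666 -48.994 -29.878  48.905 138.722] [0.522 0.065 0.097] 5.825 [-0.447 -0.673 -0.421]
turn units [ 0.015  0.154 -0.031] norm 0.1573781226434021 shift units [ 0.408  0.478 -0.455] norm 0.7754913900486295
(np.float64(321.8825298757395), np.float64(287.58412956666433))
(np.float64(322.7532535393746), np.float64(211.03661136522052))
[([0.5716, 0.1201, -0.001], 0.95), ([0.4575, 0.1532, -0.0004], 0.65), ([0.6986, 0.0048, -0.0004], 0.61)]
```

View pics/w2.png

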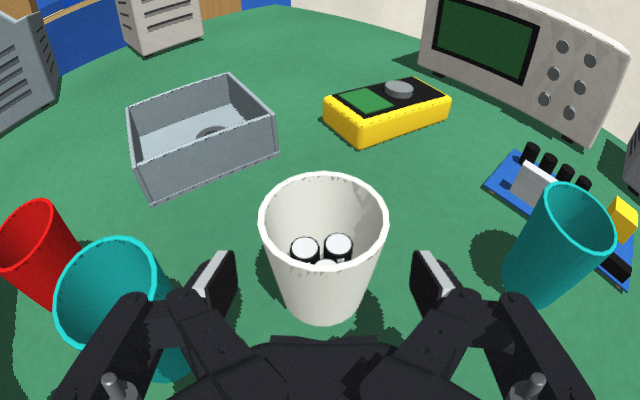

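The cup is at (323,248), centred between the fingers, and nothing has been touched. I'll advance and close.

servo_tool(
  rows=[0, 0.07, 0, 0.14, 0.16, -0.15, 85, 0, 0.07, 0, 0.14, 0.16, -0.15, 85, 0, 0, 0, 0.13, 0.16, -0.15, 85, 0, 0, 0, 0, 0, 0, 85, 0, 0, 0, 0, 0, 0, 0, 0, 0, 0, 0, 0, 0, 0, 0, 0, 0, 0, 0, 0, 0, 0, 0, 0, 0, 0, 0, 0, 0, 0, 0, 0, 0, 0, 0, 0, 0, 0, 0, 0, 0, 0, 0],
)

```text
schema error: expected a multiple of 7 numbers
```

servo_tool(
  rows=[0, 0.07, 0, 0.14, 0.16, -0.15, 85, 0, 0.07, 0, 0.14, 0.16, -0.15, 85, 0, 0, 0, 0.13, 0.16, -0.15, 85, 0, 0, 0, 0, 0, 0, 85, 0, 0, 0, 0, 0, 0, 0, 0, 0, 0, 0, 0, 0, 0, 0, 0, 0, 0, 0, 0, 0, 0, 0, 0, 0, 0, 0, 0, 0, 0, 0, 0, 0, 0, 0],
)

```text
time: 7.05
ee_pos: [0.5413, 0.0883, 0.0725]
tool_rot: [[0.336, 0.744, 0.578], [0.372, -0.669, 0.644], [0.865, -0.002, -0.501]]
ft_force: [-0.0, -0.7, 0.4]
finger_gap: 0.715
grasp_force: 64.6
```

servo_tool(
  rows=[0, 0, 0, 0, 0, 0.3, 0, 0, 0, 0, 0, 0, 0.6, 0, 0, 0, 0, 0, 0, 0.7, 0, 0, 0, 0, 0, 0, 0.7, 0, 0, 0, 0, 0, 0, 0.5, 0, 0, 0, 0, 0, 0, 0, 0],
)

```text
time: 7.8
ee_pos: [0.5421, 0.088, 0.2144]
tool_rot: [[0.333, 0.743, 0.58], [0.373, -0.669, 0.643], [0.866, 0.002, -0.5]]
ft_force: [0.0, -0.2, -2.2]
finger_gap: 0.715
grasp_force: 65.2
```

```bash
python3 -c "
from plan import *
o=status.get_obs();print(o['joint_pos'],o['ee_pos'],o['time'],o['ft_force'],o['grasp_force'],o['finger_gap'])
c=grab('wrist','w3.png'); print([(r['at'],r['score']) for r in spotter.place_of('wrist','cup')])
print([(r['at'],r['score']) for r in spotter.place_of('wrist','cup_rim')])
plan([.503,-.131,.156],tool(-5,30,-1))
R=np.array(o['tool_rot']);print(R.T@[0,0,1])
"
```

```text
[ -8.428  13.321 -42.129  -9.284  46.15  142.935] [0.542 0.088 0.214] 7.8 [ 0.001 -0.23  -2.248] 65.1610145776067 0.7146539190865927
[([0.5714, 0.1227, 0.1384], 0.61), ([0.5623, 0.1143, 0.1715], 0.61)]
[([0.4584, 0.1559, 0.0834], 0.89), ([0.5729, 0.1185, 0.22], 0.75), ([0.4065, 0.2424, 0.0791], 0.6)]
turn units [ -0.035  -0.076 -13.256] norm 13.256272073083343 shift units [-0.747 -4.387 -1.092] norm 4.582098291425368
[ 0.866  0.002 -0.5  ]
```

View pics/w3.png

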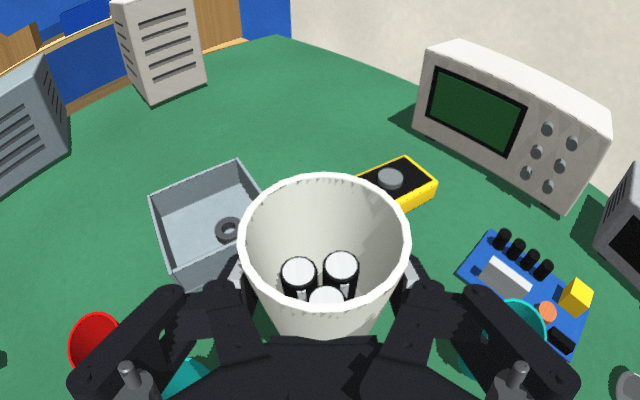

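The cup is held upright at (325,240), with three cap tops at (298,270), (341,265) and (325,300). I'll carry it to the pre-pour pose.

servo_tool(
  rows=[0, 0, -0.5, -0.03, -0.2, 0, 0, 0, 0, -0.95, -0.06, -0.35, -0.06, 0, 0, 0, -0.95, -0.06, -0.35, -0.08, 0, 0, 0, -0.95, -0.06, -0.35, -0.08, 0, 0, 0, -0.95, -0.06, -0.35, -0.08, 0, 0, 0, -0.95, -0.06, -0.35, -0.08, 0, 0, 0, -0.95, -0.06, -0.35, -0.08, 0, 0, 0, -0.95, -0.06, -0.35, -0.08, 0, 0, 0, -0.95, -0.06, -0.35, -0.08, 0, 0, 0, -0.95, -0.06, -0.35, -0.08, 0, 0, 0, -0.95, -0.06, -0.35, -0.08, 0, 0, 0, -0.95, -0.06, -0.35, -0.08, 0],
)

```text
time: 9.45
ee_pos: [0.5057, -0.1149, 0.168]
tool_rot: [[0.502, 0.07, 0.862], [0.033, -0.998, 0.063], [0.864, -0.003, -0.503]]
ft_force: [0.6, -0.8, -2.2]
finger_gap: 0.717
grasp_force: 65.2
```

servo_tool(
  rows=[0, 0, -0.95, -0.04, -0.2, -0.15, 0, 0, 0, -0.9, -0.04, -0.13, -0.15, 0, 0, 0, -0.45, 0, 0, 0, 0, 0, 0, 0, 0, 0, 0, 0],
)

```text
time: 9.95
ee_pos: [0.5019, -0.1304, 0.153]
tool_rot: [[0.502, -0.086, 0.861], [-0.046, -0.996, -0.073], [0.864, -0.003, -0.504]]
ft_force: [0.6, -0.0, -1.5]
finger_gap: 0.712
grasp_force: 65.2
```

```bash
cat > pour.py <<'E'
import sys
from plan import *
from scipy.spatial.transform import Slerp
def pour(az,p,roll,C,n):
    o=status.get_obs();R0=np.array(o['tool_rot']);p0=np.array(o['ee_pos'])
    print(o['time'],'joints',np.array(o['joint_pos']),'C now',p0+.052*R0[:,2])
    R1=tool(az,p,-1,roll); w=np.degrees(Ro.from_matrix(R1@R0.T).as_rotvec()); N=int(np.ceil(np.linalg.norm(w)/3.9)) if n is None else n
    print('rows',N,'turn/row',w/4/N)
    C0=p0+.052*R0[:,2]; prev=p0; ct=np.r_[.866,0,-.5]
    for k in range(1,N+1):
        R=Ro.from_rotvec(np.radians(w)*k/N).as_matrix()@R0; P=C0+(np.array(C)-C0)*k/N-.052*R[:,2]
        c=R@ct; print(k,np.round((P-prev)/.05,2),'tilt %.0f'%np.degrees(np.arccos(c[2])),'rim',C0+(np.array(C)-C0)*k/N+.0335*c,ikw(R,-15,1)[1:] if k%6==0 else ''); prev=P
E
python3 -c "
from pour import *
pour(-5,0,-140,[.548,-.135,.13],None)"
```

```text
9.95 joints [-20.521  19.294 -60.995 -49.082  13.486 172.139] C now [ 0.547 -0.134  0.127]
rows 37 turn/row [-0.924 -0.011  0.248]
1 [-0.    0.02 -0.  ] tilt 4 rim [ 0.547 -0.132  0.16 ] 
2 [-0.    0.02 -0.01] tilt 7 rim [ 0.547 -0.13   0.16 ] 
3 [-0.    0.02 -0.01] tilt 11 rim [ 0.547 -0.128  0.16 ] 
4 [-0.    0.02 -0.01] tilt 15 rim [ 0.547 -0.126  0.16 ] 
5 [-0.    0.02 -0.01] tilt 18 rim [ 0.546 -0.124  0.159] 
6 [-0.    0.01 -0.01] tilt 22 rim [ 0.546 -0.122  0.158] (np.float64(3.6232416553370834), np.float64(153.3412561455455))
7 [-0.    0.01 -0.01] tilt 26 rim [ 0.546 -0.12   0.158] 
8 [-0.    0.01 -0.01] tilt 29 rim [ 0.546 -0.118  0.157] 
9 [-0.    0.01 -0.01] tilt 33 rim [ 0.545 -0.116  0.156] 
10 [-0.    0.01 -0.01] tilt 37 rim [ 0.545 -0.114  0.155] 
11 [-0.    0.01 -0.01] tilt 40 rim [ 0.545 -0.113  0.153] 
12 [-0.    0.01 -0.01] tilt 44 rim [ 0.544 -0.111  0.152] (np.float64(0.22713966878892033), np.float64(131.43321520721372))
13 [-0.    0.01 -0.02] tilt 48 rim [ 0.544 -0.11   0.15 ] 
14 [-0.    0.01 -0.02] tilt 51 rim [ 0.544 -0.109  0.149] 
15 [-0.    0.01 -0.02] til
[... 891 characters left out ...]
 tilt 102 rim [ 0.537 -0.104  0.122] 
29 [-0.   -0.01 -0.01] tilt 105 rim [ 0.536 -0.105  0.12 ] 
30 [-0.   -0.01 -0.01] tilt 109 rim [ 0.536 -0.106  0.119] (np.float64(3.8291602862374936), np.float64(65.2942316599811))
31 [-0.   -0.01 -0.01] tilt 112 rim [ 0.535 -0.107  0.117] 
32 [-0.   -0.01 -0.01] tilt 116 rim [ 0.535 -0.108  0.115] 
33 [-0.   -0.02 -0.01] tilt 119 rim [ 0.534 -0.109  0.113] 
34 [-0.   -0.02 -0.01] tilt 122 rim [ 0.534 -0.11   0.112] 
35 [-0.   -0.02 -0.01] tilt 125 rim [ 0.534 -0.112  0.11 ] 
36 [-0.   -0.02 -0.01] tilt 129 rim [ 0.533 -0.113  0.109] (np.float64(9.019563777650442), np.float64(43.61122175580122))
37 [-0.   -0.02 -0.01] tilt 132 rim [ 0.533 -0.115  0.108]
```

servo_tool(
  rows=[-0.92, -0.01, 0.25, 0, 0, -0.01, 0, -0.92, -0.01, 0.25, 0, 0, -0.01, 0, -0.92, -0.01, 0.25, 0, 0, -0.01, 0, -0.92, -0.01, 0.25, 0, 0, -0.01, 0, -0.92, -0.01, 0.25, 0, 0, -0.01, 0, -0.92, -0.01, 0.25, 0, 0, -0.01, 0, -0.92, -0.01, 0.25, 0, 0, -0.01, 0, -0.92, -0.01, 0.25, 0, 0, -0.01, 0, -0.92, -0.01, 0.25, 0, 0, -0.01, 0, -0.92, -0.01, 0.25, 0, 0, -0.01, 0, -0.92, -0.01, 0.25, 0, 0, -0.01, 0, -0.92, -0.01, 0.25, 0, 0, -0.01, 0],
)

```text
time: 11.45
ee_pos: [0.5269, -0.1381, 0.155]
tool_rot: [[0.437, 0.11, 0.893], [0.66, -0.714, -0.235], [0.611, 0.692, -0.385]]
ft_force: [-0.3, -0.2, -2.2]
finger_gap: 0.714
grasp_force: 65.2
```

```bash
python3 -c "
from pour import *
pour(-5,0,-140,[.546,-.145,.127],None)" | head -8
```

```text
11.45 joints [-14.657  28.498 -62.304 -68.185  -0.072 131.509] C now [ 0.573 -0.15   0.135]
rows 25 turn/row [-0.924 -0.019  0.256]
1 [-0.03  0.01 -0.02] tilt 47 rim [ 0.57  -0.126  0.157] 
2 [-0.03  0.01 -0.02] tilt 51 rim [ 0.568 -0.124  0.155] 
3 [-0.03  0.01 -0.02] tilt 55 rim [ 0.566 -0.123  0.153] 
4 [-0.03  0.01 -0.02] tilt 59 rim [ 0.565 -0.121  0.151] 
5 [-0.03  0.01 -0.03] tilt 62 rim [ 0.563 -0.12   0.149] 
6 [-0.03  0.01 -0.03] tilt 66 rim [ 0.561 -0.119  0.147] (np.float64(-1.0619930176005792), np.float64(109.26058092080956))
```

The elbow (joint 3) hit its range limit and pushed the tool forward. I'll fit a quick kinematic model from the logged poses and pick a heading that stays in reach.

```bash
cat > kin.py <<'E'
from plan import *
from scipy.optimize import least_squares
D=[([-76.49,13.785,.286,76.501,0,90],[.1168,-.4862,.3039]),([-73.37033,9.59853,-5.3025,76.8029,7.1862,89.79],[.15724,-.42552,.30384]),
([-58.261,1.654,-14.214,73.856,7.271,105.076],[.2324,-.3201,.304]),([-22.717,-7.382,-46.093,21.599,42.839,132.614],[.4122,-.0024,.2562]),
([-18.536,20.703,-56.136,-26.519,48.903,138.292],[.4659,.0273,.128]),([-12.275,29.666,-48.994,-29.878,48.905,138.722],[.5215,.0646,.0967]),
([-8.428,13.321,-42.129,-9.284,46.15,142.935],[.5421,.088,.2144]),([-20.521,19.294,-60.995,-49.082,13.486,172.139],[.5019,-.1304,.153]),
([-14.657,28.498,-62.304,-68.185,-.072,131.509],[.5269,-.1381,.155])]
E=lambda a,d:Ro.from_euler(a,d,degrees=True).as_matrix()
def blocks(j):
    Z=E('z',j[0]);y1=E('y',j[1]);y2=E('y',j[1]-j[2]);s=E('y',j[1]-j[2]+j[3]);t=s@E('z',j[4])
    return np.c_[Z@[0,0,1],Z@y1@[1,0,0],Z@y1@[0,0,1],Z@y2@[1,0,0],Z@y2@[0,0,1],Z@s@[1,0,0],Z@s@[0,0,1],Z@t@[1,0,0]]
L=np.linalg.lstsq(np.vstack([blocks(j) for j,_ in D]),np.concatenate([p for _,p in D]),rcond=1e-4)[0]
fk=lambda j:blocks(j)@L
lo=np.array([-155.79,-60.16,-62.33,-114,-81.49]);hi=np.array([155.79,107.12,73.08,123.19,82.49])
def ik(P,R,j0=(-20,19,-60,-49,13)):
    def f(q):
        j=np.r_[q,0]; Z=E('z',q[0])@E('y',q[1]-q[2]+q[3])@E('z',q[4])
        return np.r_[(fk(j)-P)*20,Z[:,0]-R[:,2]]
    r=least_squares(f,np.clip(j0,lo+.1,hi-.1),bounds=(lo,hi)); q=r.x; 
    return np.r_[q,ikw(R,q[0],1)[2]],np.abs(r.fun).max()
if __name__=='__main__':
    print(L,max(np.abs(fk(j)-p).max() for j,p in D))
    for az in(-5,10,20,30,40):
      for p,roll in((30,0),(10,-145),(0,-145)):
        R=tool(az,p,-1,roll);C=np.r_[.55,-.125,.13];c=R@[.866,0,-.5]
        q,e=ik(C-.052*R[:,2],R);print(az,p,roll,q,'err %.3f'%e,'tilt %.0f'%np.degrees(np.arccos(c[2])),'rim-C',.0335*c)
E
python3 kin.py
```

```text
[ 0.241 -0.     0.493  0.391  0.008  0.102  0.     0.231] 4.006612771334517e-05
-5 30 0 [-18.715  18.932 -61.087 -49.296  11.849 173.043] err 0.000 tilt 0 rim-C [-0.     0.     0.033]
-5 10 -145 [-26.692  28.751 -62.33  -62.887  30.242  31.049] err 0.235 tilt 128 rim-C [-0.019  0.018 -0.02 ]
-5 0 -145 [ -32.179   58.207  -62.33  -114.      45.011   35.   ] err 0.312 tilt 135 rim-C [-0.015  0.018 -0.024]
10 30 0 [-28.487  18.902 -55.986 -38.476  32.612 158.321] err 0.000 tilt 0 rim-C [-0.    -0.     0.033]
10 10 -145 [-33.938  46.701 -62.33  -93.973  46.623  25.501] err 0.062 tilt 128 rim-C [-0.023  0.013 -0.02 ]
10 0 -145 [ -33.507   58.11   -62.33  -114.      45.106   35.   ] err 0.079 tilt 135 rim-C [-0.019  0.013 -0.024]
20 30 0 [-33.14   19.493 -50.071 -25.66   43.861 146.301] err 0.000 tilt 0 rim-C [-0.    -0.     0.033]
20 10 -145 [-37.39   44.207 -58.411 -84.501  56.053  19.815] err 0.000 tilt 128 rim-C [-0.025  0.009 -0.02 ]
20 0 -145 [ -38.06    59.246  -56.669 -114.      58.339   35.   ] err 0.018 tilt 135 rim-C [-0.021  0.01  -0.024]
30 30 0 [-36.225  21.141 -42.204  -8.27   52.423 131.382] err 0.000 tilt 0 rim-C [-0.    -0.     0.033]
30 10 -145 [-40.564  40.097 -51.225 -63.403  68.231   8.797] err 0.000 tilt 128 rim-C [-0.026  0.004 -0.02 ]
30 0 -145 [ -41.137   57.649  -50.339 -107.988   71.137   35.   ] err 0.000 tilt 135 rim-C [-0.023  0.006 -0.024]
40 30 0 [-37.939  24.404 -32.392  13.308  57.877 113.139] err 0.000 tilt 0 rim-C [-0.    -0.     0.033]
40 10 -145 [-42.093  36.365 -40.213 -24.538  77.277 -16.348] err 0.000 tilt 128 rim-C [-0.026 -0.001 -0.02 ]
40 0 -145 [-42.622  55.916 -43.714 -99.63   82.49   35.   ] err 0.002 tilt 135 rim-C [-0.024  0.002 -0.024]
```

```bash
cat > path.py <<'E'
from kin import *
def path(C,R1,vmax=.97,n=None,show=3,tcp=False):
    o=status.get_obs();R0=np.array(o['tool_rot']);p0=np.array(o['ee_pos']);j=np.array(o['joint_pos'])
    w=np.degrees(Ro.from_matrix(R1@R0.T).as_rotvec()); N=n or int(np.ceil(np.linalg.norm(w)/4/vmax))
    C0=p0+.052*R0[:,2]; C=np.array(C); ct=np.r_[.866,0,-.5]; prev=p0; q=j[:5]
    print(o['time'],'C now',C0,'rows',N,'turn/row',w/4/N)
    for k in range(1,N+1):
        R=Ro.from_rotvec(np.radians(w)*k/N).as_matrix()@R0; Ck=C0+(C-C0)*k/N; P=Ck-.052*R[:,2]
        qn,e=ik(P,R,q); c=R@ct; 
        if k%show==0 or k==N: print(k,np.round((P-prev)/.05,2),'j',qn.round(0).astype(int),'e%.3f'%e,'dj%.0f'%np.abs(qn[:5]-q).max(),'tilt %.0f'%np.degrees(np.arccos(min(1,c[2]))),'rim',Ck+.0335*c)
        prev=P;q=qn[:5]
E
python3 -c "
from path import *
path([.55,-.125,.135],tool(25,10,-1,-150))"
```

```text
11.45 C now [ 0.573 -0.15   0.135] rows 31 turn/row [-0.814 -0.151  0.464]
3 [-0.03  0.   -0.02] j [-16  28 -62 -67   4 121] e0.081 dj2 tilt 54 rim [ 0.566 -0.121  0.155]
6 [-0.02  0.   -0.02] j [-20  29 -62 -67  12 110] e0.141 dj3 tilt 64 rim [ 0.56  -0.117  0.15 ]
9 [-0.02 -0.   -0.02] j [-25  32 -62 -72  24  99] e0.153 dj4 tilt 73 rim [ 0.555 -0.113  0.145]
12 [-0.02 -0.01 -0.01] j [ -30   56  -62 -114   36   88] e0.156 dj34 tilt 83 rim [ 0.549 -0.111  0.139]
15 [-0.02 -0.01 -0.01] j [ -31   57  -62 -114   38   78] e0.101 dj1 tilt 92 rim [ 0.544 -0.11   0.134]
18 [-0.01 -0.01 -0.01] j [ -32   56  -62 -112   40   68] e0.044 dj1 tilt 101 rim [ 0.539 -0.11   0.128]
21 [-0.01 -0.01 -0.  ] j [ -33   54  -62 -108   44   58] e0.000 dj2 tilt 110 rim [ 0.535 -0.111  0.124]
24 [-0.01 -0.01  0.  ] j [ -36   51  -60 -102   50   46] e0.000 dj2 tilt 118 rim [ 0.531 -0.113  0.119]
27 [-0.01 -0.01  0.01] j [-38  48 -58 -93  56  32] e0.000 dj3 tilt 124 rim [ 0.528 -0.116  0.116]
30 [-0.   -0.01  0.01] j [-39  43 -56 -80  61  16] e0.000 dj5 tilt 129 rim [ 0.526 -0.119  0.114]
31 [-0.   -0.    0.01] j [-39  41 -55 -74  62  10] e0.000 dj5 tilt 131 rim [ 0.525 -0.121  0.113]
```

```bash
sed -i 's/tcp=False):/st=None):/; s/    w=np.degrees/    if st: R0,C_=st[:2]; p0=C_-.052*R0[:,2]; j=np.r_[st[2],0]\n    w=np.degrees/' path.py
python3 -c "
from path import *
R0=np.array(status.get_obs()['tool_rot'])
for y,p,r in((40,10,-150),(46,8,-150)):
  RA=E('z',y)@R0
  path([.56,-.14,.14],RA)
  qa,e=ik(np.r_[.56,-.14,.14]-.052*RA[:,2],RA);print(qa,e)
  path([.55,-.13,.135],tool(-15+y,p,-1,r),st=(RA,np.r_[.56,-.14,.14],qa[:5]))"
```

```text
11.45 C now [ 0.573 -0.15   0.135] rows 11 turn/row [0.    0.    0.909]
3 [-0.03 -0.04  0.01] j [-23  28 -62 -66  17 124] e0.000 dj6 tilt 44 rim [ 0.563 -0.125  0.161]
6 [-0.02 -0.04  0.01] j [-30  26 -58 -57  34 115] e0.000 dj5 tilt 44 rim [ 0.555 -0.124  0.162]
9 [-0.01 -0.04  0.01] j [-35  25 -52 -43  48 104] e0.000 dj5 tilt 44 rim [ 0.548 -0.124  0.163]
11 [-0.   -0.04  0.01] j [-38  25 -47 -30  55  94] e0.000 dj7 tilt 44 rim [ 0.543 -0.124  0.164]
[-37.827  24.993 -47.266 -29.627  55.402  94.326] 1.7208456881689926e-14
11.45 C now [ 0.56 -0.14  0.14] rows 27 turn/row [-0.782 -0.46   0.262]
3 [-0.01  0.01 -0.01] j [-38  26 -49 -35  55  86] e0.000 dj2 tilt 54 rim [ 0.539 -0.12   0.159]
6 [-0.01  0.01 -0.01] j [-38  27 -51 -41  55  77] e0.000 dj2 tilt 65 rim [ 0.535 -0.117  0.153]
9 [-0.01  0.01 -0.01] j [-38  29 -52 -47  55  68] e0.000 dj2 tilt 75 rim [ 0.532 -0.116  0.147]
12 [-0.01  0.01 -0.01] j [-38  31 -53 -53  56  59] e0.000 dj2 tilt 85 rim [ 0.529 -0.115  0.141]
15 [-0.01  0.01 -0.01] j [-38  33 -54 -58  57  49] e0.000 dj2 tilt 95 rim [ 0.527 -0.115  0.134]
18 [-0.01  0.   
[... 1151 characters left out ...]
533 -0.12   0.153]
9 [-0.01  0.01 -0.01] j [-39  29 -48 -37  61  60] e0.000 dj2 tilt 75 rim [ 0.53  -0.118  0.147]
12 [-0.01  0.01 -0.01] j [-40  31 -49 -43  62  52] e0.000 dj2 tilt 86 rim [ 0.527 -0.118  0.14 ]
15 [-0.01  0.01 -0.01] j [-40  33 -50 -50  64  43] e0.000 dj2 tilt 96 rim [ 0.525 -0.118  0.134]
18 [-0.01  0.   -0.01] j [-40  36 -51 -56  65  34] e0.000 dj2 tilt 106 rim [ 0.524 -0.119  0.127]
21 [-0.01  0.   -0.01] j [-41  38 -51 -61  67  25] e0.000 dj2 tilt 115 rim [ 0.524 -0.122  0.122]
24 [-0.01  0.   -0.01] j [-41  40 -51 -64  69  16] e0.000 dj1 tilt 124 rim [ 0.524 -0.125  0.117]
27 [-0.   -0.   -0.01] j [-42  42 -50 -67  71   6] e0.000 dj1 tilt 132 rim [ 0.525 -0.128  0.112]
```

servo_tool(
  rows=[0, 0, 0.91, -0.01, -0.04, 0.01, 0, 0, 0, 0.91, -0.01, -0.04, 0.01, 0, 0, 0, 0.91, -0.01, -0.04, 0.01, 0, 0, 0, 0.91, -0.01, -0.04, 0.01, 0, 0, 0, 0.91, 0, -0.04, 0.01, 0, 0, 0, 0.91, 0, -0.04, 0.01, 0, 0, 0, 0.91, 0, -0.04, 0.01, 0, 0, 0, 0.91, 0.01, -0.04, 0.01, 0, 0, 0, 0.91, 0.01, -0.04, 0.01, 0, 0, 0, 0.91, 0.02, -0.04, 0.01, 0, 0, 0, 0.91, 0.02, -0.04, 0.01, 0, 0, 0, 0, 0, 0, 0, 0],
)

```text
time: 12.95
ee_pos: [0.5285, -0.1614, 0.1612]
tool_rot: [[-0.088, 0.542, 0.836], [0.786, -0.478, 0.392], [0.612, 0.691, -0.384]]
ft_force: [-0.4, -0.3, -1.8]
finger_gap: 0.714
grasp_force: 65.2
```

```bash
python3 -c "
from path import *
path([.562,-.135,.135],tool(25,10,-1,-150),show=4)"
```

```text
12.95 C now [ 0.572 -0.141  0.141] rows 27 turn/row [-0.783 -0.459  0.263]
4 [-0.01  0.01 -0.01] j [-37  27 -48 -37  54  84] e0.000 dj2 tilt 58 rim [ 0.55  -0.121  0.158]
8 [-0.01  0.01 -0.01] j [-37  29 -50 -45  54  72] e0.000 dj2 tilt 72 rim [ 0.545 -0.118  0.15 ]
12 [-0.01  0.   -0.01] j [-37  31 -52 -53  55  59] e0.000 dj2 tilt 85 rim [ 0.541 -0.118  0.141]
16 [-0.01  0.   -0.01] j [-38  34 -53 -59  56  47] e0.000 dj2 tilt 99 rim [ 0.538 -0.119  0.133]
20 [-0.01  0.   -0.01] j [-38  37 -53 -65  58  34] e0.000 dj1 tilt 111 rim [ 0.537 -0.122  0.124]
24 [-0.01 -0.   -0.01] j [-39  39 -53 -70  61  21] e0.000 dj1 tilt 123 rim [ 0.537 -0.127  0.117]
27 [-0.01 -0.   -0.01] j [-39  41 -53 -72  62  10] e0.000 dj1 tilt 131 rim [ 0.537 -0.131  0.113]
```

servo_tool(
  rows=[-0.78, -0.46, 0.26, -0.01, 0.01, -0.01, 0, -0.78, -0.46, 0.26, -0.01, 0.01, -0.01, 0, -0.78, -0.46, 0.26, -0.01, 0.01, -0.01, 0, -0.78, -0.46, 0.26, -0.01, 0.01, -0.01, 0, -0.78, -0.46, 0.26, -0.01, 0.01, -0.01, 0, -0.78, -0.46, 0.26, -0.01, 0.01, -0.01, 0, -0.78, -0.46, 0.26, -0.01, 0.01, -0.01, 0, -0.78, -0.46, 0.26, -0.01, 0.01, -0.01, 0, -0.78, -0.46, 0.26, -0.01, 0.01, -0.01, 0, -0.78, -0.46, 0.26, -0.01, 0.01, -0.01, 0, -0.78, -0.46, 0.26, -0.01, 0.01, -0.01, 0, -0.78, -0.46, 0.26, -0.01, 0.01, -0.01, 0],
)

```text
time: 14.45
ee_pos: [0.5215, -0.1535, 0.1546]
tool_rot: [[-0.394, 0.243, 0.886], [0.916, 0.181, 0.358], [-0.073, 0.953, -0.294]]
ft_force: [0.5, 0.1, -3.1]
finger_gap: 0.717
grasp_force: 65.3
```

servo_tool(
  rows=[-0.78, -0.46, 0.26, -0.01, 0.01, -0.01, 0, -0.78, -0.46, 0.26, -0.01, 0.01, -0.01, 0, -0.78, -0.46, 0.26, -0.01, 0.01, -0.01, 0, -0.78, -0.46, 0.26, -0.01, 0.01, -0.01, 0, -0.78, -0.46, 0.26, -0.01, 0.01, -0.01, 0, -0.78, -0.46, 0.26, -0.01, 0.01, -0.01, 0, -0.78, -0.46, 0.26, -0.01, 0.01, -0.01, 0, -0.78, -0.46, 0.26, -0.01, 0.01, -0.01, 0, -0.78, -0.46, 0.26, -0.01, 0.01, -0.01, 0, -0.78, -0.46, 0.26, -0.01, 0.01, -0.01, 0, -0.78, -0.46, 0.26, -0.01, 0.01, -0.01, 0, -0.78, -0.46, 0.26, -0.01, 0.01, -0.01, 0],
)

```text
time: 15.95
ee_pos: [0.5157, -0.1476, 0.149]
tool_rot: [[-0.397, -0.189, 0.898], [0.545, 0.739, 0.396], [-0.739, 0.646, -0.191]]
ft_force: [-0.5, 0.9, -1.5]
finger_gap: 0.714
grasp_force: 65.2
```

servo_tool(
  rows=[-0.78, -0.46, 0.26, -0.01, 0.01, -0.01, 0, -0.78, -0.46, 0.26, -0.01, 0.01, -0.01, 0, -0.78, -0.46, 0.26, -0.01, 0.01, -0.01, 0, 0, 0, 0, 0, 0, 0, 0, 0, 0, 0, 0, 0, 0, 0, 0, 0, 0, 0, 0, 0, 0],
)

```text
time: 16.7
ee_pos: [0.5145, -0.1463, 0.1475]
tool_rot: [[-0.347, -0.285, 0.894], [0.396, 0.819, 0.415], [-0.85, 0.498, -0.171]]
ft_force: [0.1, -0.5, -0.9]
finger_gap: 0.717
grasp_force: 65.2
```

```bash
python3 -c "
from path import *
o=status.get_obs();R=np.array(o['tool_rot']);print(o['time'],o['joint_pos'],o['ft_force'],o['finger_gap'],'tilt',np.degrees(np.arccos((R@[.866,0,-.5])[2])))
C={n:grab(n) for n in('scene','top','wrist')}
for n in C: print(n,[(np.round(r['at'],3).tolist(),round(r['score'],2)) for r in spotter.place_of(n,'cap1_center')])
a=C['scene']['pixels'][130:250,220:400,::-1];b=C['top']['pixels'][170:290,280:460,::-1]
w=C['wrist']['pixels'][:,:,::-1]
cv2.imwrite('pics/p1.png',np.vstack([np.hstack([cv2.resize(x,(400,267),interpolation=2) for x in(a,b)]),cv2.resize(w,(480,300)) if 0 else np.hstack([cv2.resize(w,(480,300)),np.zeros((300,320,3),np.uint8)])]))
"
```

```text
16.7 [-38.163  40.824 -54.052 -73.868  61.46   11.691] [ 0.082 -0.483 -0.927] 0.7165378470420402 tilt 130.59848673801866
scene [([0.467, -0.085, 0.014], 0.41)]
top [([0.468, -0.09, 0.01], 0.38)]
wrist []
```

View pics/p1.png

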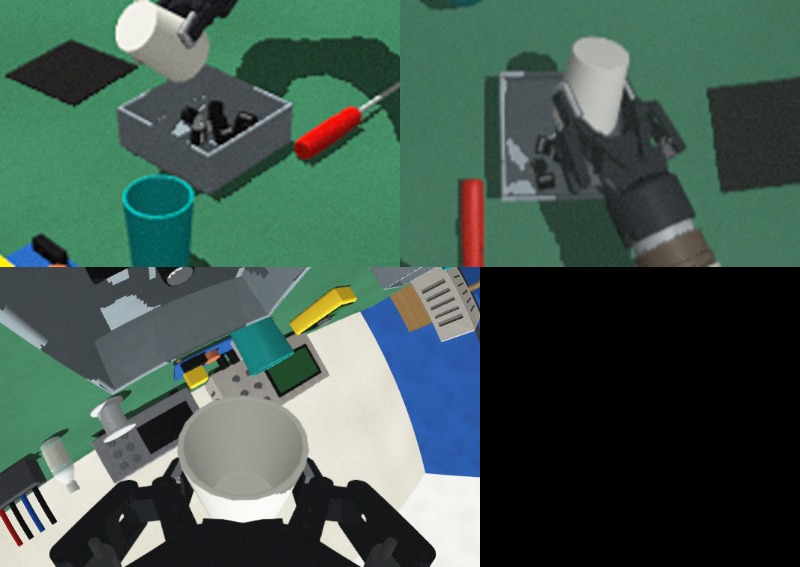

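Top crops: black cans lie in the capacitor bin, around (215,120) and (545,165). Wrist part: the cup at (243,450) is empty inside, and the measured weight dropped. I'll plan the return to upright and the move to the pad.

```bash
python3 -c "
from path import *
for az in(-20,-10,0,10,20):
  R=tool(az,30,-1); print(az,[ik(np.r_[.5255,-.34,z]-.052*R[:,2],R,(-38,30,-50,-30,30)) for z in(.05,.15)])
path([.54,-.25,.22],tool(5,30,-1),show=4)"
```

```text
-20 [(array([-40.946,  36.722, -53.04 , -58.037,  18.035, 169.165]), np.float64(2.493685813398372e-10)), (array([-40.946,  18.727, -50.511, -37.514,  18.035, 169.165]), np.float64(9.959782998336664e-11))]
-10 [(array([-46.302,  35.96 , -49.463, -49.805,  30.845, 159.831]), np.float64(8.787415239908114e-14)), (array([-46.302,  19.48 , -46.86 , -30.723,  30.845, 159.831]), np.float64(3.3306690738754696e-15))]
0 [(array([-50.475,  35.397, -44.007, -37.19 ,  41.914, 148.784]), np.float64(1.3181594704647637e-10)), (array([-50.475,  20.831, -41.278, -19.895,  41.914, 148.784]), np.float64(2.6645352591003757e-14))]
10 [(array([-53.386,  35.599, -36.617, -20.024,  50.739, 135.061]), np.float64(1.4129947212282445e-10)), (array([-53.386,  23.056, -33.721,  -4.586,  50.739, 135.061]), np.float64(2.682298827494378e-13))]
20 [(array([-55.131,  37.238, -27.095,   1.704,  56.828, 117.968]), np.float64(3.0531133177191805e-15)), (array([-55.131,  26.61 , -24.05 ,  15.377,  56.828, 117.968]), np.float64(1.6581180872776713e-13))]
17.0 C now [ 0.561 -0.125  0.139] rows 41 turn/row [ 0.846  0.272 -0.361]
[... 366 characters left out ...]
 [ 0.531 -0.148  0.172]
20 [-0.01 -0.05  0.05] j [-39  32 -60 -74  45  90] e0.000 dj2 tilt 74 rim [ 0.532 -0.16   0.188]
24 [-0.01 -0.05  0.05] j [-39  26 -59 -64  42 102] e0.000 dj3 tilt 60 rim [ 0.534 -0.173  0.203]
28 [-0.01 -0.06  0.05] j [-39  20 -57 -52  40 115] e0.000 dj3 tilt 46 rim [ 0.535 -0.189  0.217]
32 [-0.   -0.06  0.06] j [-40  15 -53 -39  39 126] e0.000 dj3 tilt 32 rim [ 0.537 -0.206  0.231]
36 [-0.   -0.06  0.05] j [-41  11 -49 -26  39 138] e0.000 dj3 tilt 18 rim [ 0.539 -0.225  0.242]
40 [-0.   -0.07  0.05] j [-42   9 -44 -14  39 149] e0.000 dj3 tilt 4 rim [ 0.54  -0.245  0.251]
41 [-0.   -0.07  0.05] j [-43   9 -43 -11  40 151] e0.000 dj3 tilt 0 rim [ 0.54  -0.25   0.253]
```

servo_tool(
  rows=[0.85, 0.27, -0.36, -0.02, -0.05, 0.05, 0, 0.85, 0.27, -0.36, -0.02, -0.05, 0.05, 0, 0.85, 0.27, -0.36, -0.02, -0.05, 0.05, 0, 0.85, 0.27, -0.36, -0.02, -0.05, 0.05, 0, 0.85, 0.27, -0.36, -0.02, -0.05, 0.05, 0, 0.85, 0.27, -0.36, -0.02, -0.05, 0.05, 0, 0.85, 0.27, -0.36, -0.02, -0.05, 0.05, 0, 0.85, 0.27, -0.36, -0.02, -0.05, 0.05, 0, 0.85, 0.27, -0.36, -0.01, -0.05, 0.05, 0, 0.85, 0.27, -0.36, -0.01, -0.05, 0.05, 0, 0.85, 0.27, -0.36, -0.01, -0.05, 0.05, 0, 0.85, 0.27, -0.36, -0.01, -0.05, 0.05, 0],
)

```text
time: 18.5
ee_pos: [0.5044, -0.1765, 0.1774]
tool_rot: [[-0.272, 0.069, 0.96], [0.921, 0.307, 0.239], [-0.279, 0.949, -0.147]]
ft_force: [0.1, 0.5, -1.5]
finger_gap: 0.714
grasp_force: 65.3
```

servo_tool(
  rows=[0.85, 0.27, -0.36, -0.01, -0.05, 0.05, 0, 0.85, 0.27, -0.36, -0.01, -0.05, 0.05, 0, 0.85, 0.27, -0.36, -0.01, -0.05, 0.05, 0, 0.85, 0.27, -0.36, -0.01, -0.05, 0.05, 0, 0.85, 0.27, -0.36, -0.01, -0.05, 0.05, 0, 0.85, 0.27, -0.36, -0.01, -0.05, 0.05, 0, 0.85, 0.27, -0.36, -0.01, -0.05, 0.05, 0, 0.85, 0.27, -0.36, -0.01, -0.05, 0.05, 0, 0.85, 0.27, -0.36, -0.01, -0.05, 0.05, 0, 0.85, 0.27, -0.36, -0.01, -0.05, 0.05, 0, 0.85, 0.27, -0.36, -0.01, -0.05, 0.05, 0, 0.85, 0.27, -0.36, -0.01, -0.05, 0.05, 0],
)

```text
time: 20.0
ee_pos: [0.4983, -0.2063, 0.2073]
tool_rot: [[0.038, 0.266, 0.963], [0.899, -0.429, 0.084], [0.435, 0.863, -0.256]]
ft_force: [0.1, -0.3, -1.2]
finger_gap: 0.715
grasp_force: 65.3
```

servo_tool(
  rows=[0.85, 0.27, -0.36, 0, -0.06, 0.05, 0, 0.85, 0.27, -0.36, 0, -0.06, 0.05, 0, 0.85, 0.27, -0.36, 0, -0.06, 0.05, 0, 0.85, 0.27, -0.36, 0, -0.06, 0.05, 0, 0.85, 0.27, -0.36, 0, -0.06, 0.05, 0, 0.85, 0.27, -0.36, 0, -0.06, 0.05, 0, 0.85, 0.27, -0.36, 0, -0.06, 0.05, 0, 0.85, 0.27, -0.36, 0, -0.06, 0.05, 0, 0.85, 0.27, -0.36, 0, -0.06, 0.05, 0, 0.85, 0.27, -0.36, 0, -0.06, 0.05, 0, 0.85, 0.27, -0.36, 0, -0.06, 0.05, 0, 0.85, 0.27, -0.36, 0, -0.06, 0.05, 0],
)

```text
time: 21.5
ee_pos: [0.4981, -0.2422, 0.2371]
tool_rot: [[0.391, 0.187, 0.901], [0.346, -0.937, 0.045], [0.853, 0.294, -0.431]]
ft_force: [-1.0, 0.4, -0.1]
finger_gap: 0.715
grasp_force: 65.2
```

```bash
python3 -c "
from path import *
print(status.get_obs()['ft_force'],status.get_obs()['grasp_force'],status.get_obs()['finger_gap'])
path([.5255,-.34,.13],tool(5,30,-1),n=12,show=4)
print('TCP final',np.r_[.5255,-.34,.0505]-.052*tool(5,30,-1)[:,2])"
```

```text
[-0.973  0.381 -0.066] 65.23982755432371 0.7154622607009478
21.5 C now [ 0.545 -0.24   0.215] rows 12 turn/row [ 0.344  0.116 -0.14 ]
4 [-0.03 -0.17 -0.13] j [-45  15 -46 -24  42 140] e0.000 dj1 tilt 12 rim [ 0.536 -0.267  0.219]
8 [-0.03 -0.17 -0.14] j [-49  20 -43 -20  44 141] e0.000 dj1 tilt 6 rim [ 0.531 -0.303  0.192]
12 [-0.03 -0.17 -0.14] j [-52  24 -39 -16  47 142] e0.000 dj1 tilt 0 rim [ 0.525 -0.34   0.163]
TCP final [ 0.481 -0.344  0.076]
```

servo_tool(
  rows=[0.34, 0.12, -0.14, -0.03, -0.17, -0.13, 0, 0.34, 0.12, -0.14, -0.03, -0.17, -0.13, 0, 0.34, 0.12, -0.14, -0.03, -0.17, -0.13, 0, 0.34, 0.12, -0.14, -0.03, -0.17, -0.13, 0, 0.34, 0.12, -0.14, -0.03, -0.17, -0.13, 0, 0.34, 0.12, -0.14, -0.03, -0.17, -0.13, 0, 0.34, 0.12, -0.14, -0.03, -0.17, -0.13, 0, 0.34, 0.12, -0.14, -0.03, -0.17, -0.13, 0, 0.34, 0.12, -0.14, -0.03, -0.17, -0.13, 0, 0.34, 0.12, -0.14, -0.03, -0.17, -0.13, 0, 0.34, 0.12, -0.14, -0.03, -0.17, -0.13, 0, 0.34, 0.12, -0.14, -0.03, -0.17, -0.13, 0],
)

```text
time: 23.0
ee_pos: [0.4804, -0.345, 0.1589]
tool_rot: [[0.5, 0.088, 0.861], [0.047, -0.996, 0.074], [0.864, 0.004, -0.503]]
ft_force: [0.2, 0.4, -0.5]
finger_gap: 0.71
grasp_force: 65.2
```

servo_tool(
  rows=[0, 0, 0, 0, 0, 0, 0],
)

```text
time: 23.12
ee_pos: [0.4804, -0.3452, 0.1589]
tool_rot: [[0.5, 0.088, 0.861], [0.048, -0.996, 0.073], [0.865, 0.005, -0.503]]
ft_force: [-0.4, 0.1, -0.7]
finger_gap: 0.715
grasp_force: 65.2
```

```bash
python3 -c "
from path import *
plan([.481,-.344,.076],tool(5,30,-1))
R=np.array(status.get_obs()['tool_rot']);print('up in world',R@[.866,0,-.5])
C={n:grab(n) for n in('scene','top','wrist')}
for n in C:
  print(n,'pad',[(np.round(r['at'],3).tolist(),round(r['score'],2)) for r in spotter.place_of(n,'pad')][:2],'cup',[(np.round(r['at'],3).tolist(),round(r['score'],2)) for r in spotter.place_of(n,'cup')])
  print([(np.round(r['at'],3).tolist(),round(r['score'],2)) for r in spotter.place_of(n,'bin_a')],[(np.round(r['at'],3).tolist(),round(r['score'],2)) for r in spotter.place_of(n,'cap1_center')])
a=C['scene']['pixels'][120:270,200:400,::-1];b=C['top']['pixels'][180:280,300:500,::-1]
cv2.imwrite('pics/p2.png',np.hstack([cv2.resize(a,(400,300),interpolation=2),cv2.resize(b[:, :133],(400,300),interpolation=2)]))
"
```

```text
turn units [ 0.07  -0.037 -0.006] norm 0.07920255165016009 shift units [ 0.012  0.024 -1.658] norm 1.6583866677072585
up in world [0.003 0.005 1.   ]
scene pad [([0.524, -0.342, 0.0], 0.89)] cup [([0.409, 0.24, -0.002], 0.85), ([0.524, -0.34, 0.085], 0.81), ([0.696, 0.007, 0.001], 0.77), ([0.36, 0.114, 0.0], 0.59), ([0.456, 0.154, 0.003], 0.55)]
[([0.522, -0.104, 0.003], 0.96)] [([0.466, -0.088, 0.017], 0.58)]
top pad [([0.524, -0.342, -0.0], 0.75), ([0.505, -0.138, 0.009], 0.22)] cup [([0.358, 0.112, -0.003], 0.9), ([0.525, -0.341, 0.087], 0.61), ([0.458, 0.156, -0.002], 0.61), ([0.694, 0.006, -0.0], 0.61), ([0.407, 0.242, -0.002], 0.57)]
[([0.581, 0.342, -0.004], 0.94), ([0.52, -0.104, -0.001], 0.94)] [([0.464, -0.091, 0.013], 0.39)]
wrist pad [([0.49, -0.076, 0.016], 0.72)] cup [([0.811, 0.0, 0.002], 0.72)]
[([0.52, -0.107, 0.004], 0.95)] [([0.466, -0.084, 0.012], 0.57), ([0.532, -0.106, 0.016], 0.15)]
```

View pics/p2.png

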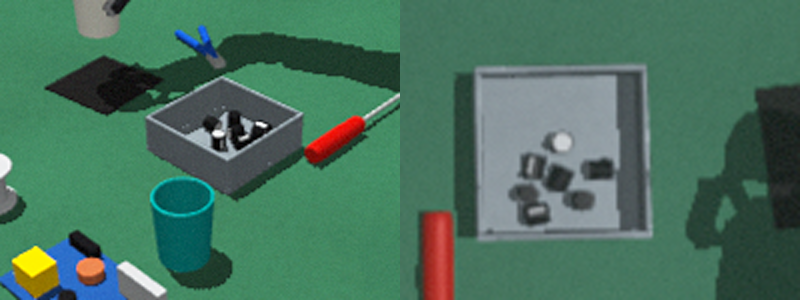

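The bin shows seven cans: the sample upright at (562,141) and six around (533,165), (558,178), (598,168), (523,193), (579,199) and (536,212). The cup base is about 86 mm above the pad centre, which matches the networks' reading. I'll lower it.

servo_tool(
  rows=[0, 0, 0, 0, 0, -0.4, 0, 0, 0, 0, 0, 0, -0.4, 0, 0, 0, 0, 0, 0, -0.4, 0, 0, 0, 0, 0, 0, -0.3, 0, 0, 0, 0, 0, 0, -0.1, 0, 0, 0, 0, 0, 0, -0.06, 0, 0, 0, 0, 0, 0, 0, 0],
)

```text
time: 24.75
ee_pos: [0.4807, -0.3446, 0.0767]
tool_rot: [[0.5, 0.089, 0.862], [0.049, -0.996, 0.074], [0.865, 0.006, -0.502]]
ft_force: [0.5, -0.2, -0.7]
finger_gap: 0.715
grasp_force: 65.2
```

servo_tool(
  rows=[0, 0, 0, 0, 0, -0.02, 0, 0, 0, 0, 0, 0, -0.01, 0, 0, 0, 0, 0, 0, 0, 0],
)

```text
time: 25.12
ee_pos: [0.4808, -0.3447, 0.0756]
tool_rot: [[0.499, 0.089, 0.862], [0.05, -0.996, 0.074], [0.865, 0.006, -0.501]]
ft_force: [-1.5, -0.1, 2.2]
finger_gap: 0.715
grasp_force: 65.1
```

Contact at 2.2 N. I'll release gently and back straight out along the tool axis.

servo_tool(
  rows=[0, 0, 0, 0, 0, 0, 70, 0, 0, 0, 0, 0, 0, 85, 0, 0, 0, 0, 0, 0, 85, 0, 0, 0, 0, 0, 0, 85, 0, 0, 0, 0, 0, 0, 85, 0, 0, 0, -0.17, -0.015, 0.1, 85, 0, 0, 0, -0.17, -0.015, 0.1, 85, 0, 0, 0, -0.26, -0.02, 0.15, 85, 0, 0, 0, -0.26, -0.02, 0.15, 85, 0, 0, 0, -0.26, -0.02, 0.15, 85, 0, 0, 0, -0.26, -0.02, 0.15, 85, 0, 0, 0, -0.26, -0.02, 0.15, 85],
)

```text
time: 26.62
ee_pos: [0.3973, -0.3511, 0.1232]
tool_rot: [[0.5, 0.088, 0.862], [0.049, -0.996, 0.073], [0.865, 0.006, -0.502]]
ft_force: [-0.1, -0.2, 1.2]
finger_gap: 0.992
grasp_force: 0.0
```

```bash
python3 -c "
from path import *
o=status.get_obs();print(o['time'],o['joint_pos'],o['ee_pos'],o['finger_gap'],o['qvel'])
C={n:grab(n,'e_'+n+'.png') for n in('scene','top','wrist')}
for n in C:
  print(n,'cup',[(np.round(r['at'],3).tolist(),round(r['score'],2)) for r in spotter.place_of(n,'cup')],'rim',[(np.round(r['at'],3).tolist(),round(r['score'],2)) for r in spotter.place_of(n,'cup_rim')])
a=C['scene']['pixels'][120:270,200:400,::-1];b=C['top']['pixels'][160:310,300:500,::-1]
cv2.imwrite('pics/p3.png',np.hstack([cv2.resize(a,(400,300),interpolation=2),cv2.resize(b,(400,300),interpolation=2)]))
"
```

```text
26.625 [-61.671  25.629 -43.465 -13.564  52.478 130.501] [ 0.397 -0.351  0.123] 0.9917219620935831 [-12.847 -12.172  -1.314  24.314   7.471 -16.779]
scene cup [([0.406, 0.242, -0.001], 0.88), ([0.695, 0.006, -0.001], 0.78), ([0.36, 0.116, -0.0], 0.78), ([0.525, -0.34, 0.002], 0.61), ([0.454, 0.155, 0.001], 0.59), ([0.782, 0.234, -0.002], 0.18)] rim [([0.358, 0.116, 0.076], 0.95), ([0.458, 0.156, 0.082], 0.78), ([0.407, 0.241, 0.079], 0.66), ([0.53, -0.342, 0.083], 0.57), ([0.693, 0.007, 0.079], 0.56)]
top cup [([0.457, 0.158, -0.006], 0.87), ([0.696, 0.011, -0.002], 0.72), ([0.354, 0.114, -0.004], 0.71), ([0.527, -0.34, 0.002], 0.62), ([0.406, 0.239, -0.003], 0.59)] rim [([0.404, 0.241, 0.082], 0.96), ([0.694, 0.003, 0.079], 0.73), ([0.53, -0.34, 0.084], 0.65), ([0.362, 0.114, 0.08], 0.57)]
wrist cup [([0.696, 0.007, -0.004], 0.89), ([0.526, -0.343, 0.002], 0.75), ([0.779, 0.239, -0.004], 0.19)] rim [([0.529, -0.341, 0.082], 0.88), ([0.698, 0.006, 0.079], 0.76), ([0.502, -0.106, 0.01], 0.34)]
```

View pics/p3.png

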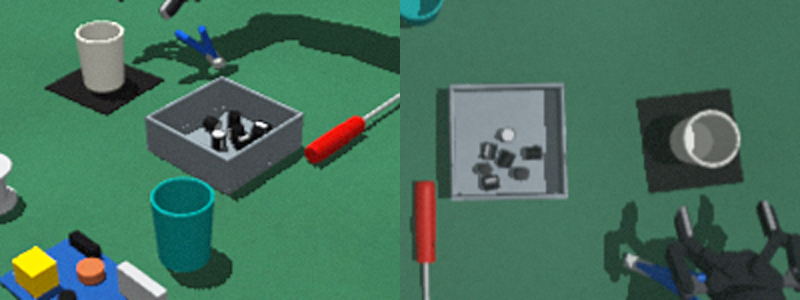

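The cup stands on the pad at (100,75) and (710,138), upright and empty. Seven cans are in the bin. I'll raise the arm clear and hand in.

servo_tool(
  rows=[0, 0, 0, -0.1, 0, 0.4, 85, 0, 0, 0, -0.1, 0, 0.5, 85, 0, 0, 0, 0, 0, 0.4, 85, 0, 0, 0, 0, 0, 0, 85, 0, 0, 0, 0, 0, 0, 85, 0, 0, 0, 0, 0, 0, 85, 0, 0, 0, 0, 0, 0, 85],
)

```text
time: 27.95
ee_pos: [0.3884, -0.3506, 0.1864]
tool_rot: [[0.501, 0.089, 0.861], [0.048, -0.996, 0.075], [0.864, 0.004, -0.503]]
ft_force: [-0.1, 0.5, -0.1]
finger_gap: 0.997
grasp_force: 0.0
```

```bash
python3 -c "
from h import *
o=status.get_obs();print(o['ee_pos'],o['ft_force'],np.abs(o['qvel']).max()); print(job.close_job())"
```

```text
[ 0.38835805 -0.35055664  0.18638152] [-0.07627283  0.53891788 -0.11113294] 0.21846450137658807
the job is handed in; nothing more can be done
None
```

I poured all six capacitors into the bin that already held one, stood the empty cup upright about 2 mm from the pad's centre, and handed the job in at about 28 s; no verdict came back.

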